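# Change the tape reel on a bench dispenser

### The arm

A 6-joint arm with a two-finger parallel gripper is mounted at the origin on the work surface. World frame = base frame: x ahead of the robot, y to its left, z up, the work surface at z = 0. Lengths are in m, angles in rad, forces in N, time in s.
With the tool pointing down it reaches from about 0.3 to 0.825 m from the base axis. Payload 5.4 kg.
Tool frame: the origin (TCP) lies midway between the tips of the shut fingers; the grasp point (between the pads) lies behind it (bot.tcp_to_grasp is the y of the grasp point in the tool frame, in m); y points along the fingers, z is the direction in which the jaws open and shut, and the axes are right-handed (so a half turn about y gives the same grasp; the last joint's range is limited). The gripper opens to 92 mm and grips with 3 to 60 N. Pads are 20 mm wide; open, the fingers measure 128 mm over their backs; the gripper's body (75 mm by 189 mm) begins 69 mm behind the grasp point.
Start: joints at [1.036, 0.158, 1.597, -0, 1.386, -0.21], TCP at [0.184, 0.545, 0.215] pointing down, gripper open.
Joint ranges: [-2.91, 2.91], [-0.94, 2.29], [0.18, 2.7], [-1.29, 4.43], [0.17, 2.64], [-3, 3]. Speed limits (rad/s): [2.57, 2.57, 3.14, 3.14, 3.14, 3.14].

### API

Orientations are given as a rotation vector (axis times angle).
In Python, from bench import sensors, capture, camera_model, job, bot gives the robot as it stands. The module is installed in compiled form; this text tells all that it offers.
- The arm moves only by the shell command python3 -m creep 'ROWS'. ROWS is JSON, a list of rows, each a list of 5 numbers: the closure, from -1 (fully open) to 1 (shut), then the shift along the world's x, y, z in cm, then the turn about the world's z in degrees. A call has 1 to 10 rows; each row shifts and turns the commanded pose from where the row before left it; what a row does not reach is not made up. A row lasts 1/8 s, in which the tool goes at most 62.5 mm and 10.7 degrees, less where a joint would pass 70% of its speed; a pose out of reach is approached as far as the arm can. A call is refused whole if a number of a shift passes 6.25 or a number of a turn 10.7, either way. A call with a gripper value outside its range is refused whole. The fingers move at their own pace and stop on an object; the grip force is fixed at half the most. Time passes only in rows, so rows that do not move let the fingers close. It gives the time, the measured TCP pose, the force and the opening at its end, in the units of the state.
- sensors.sense(): the state, without advancing time (a new reading comes with each control period).
- capture(name): name is "scene" or "top" or "wrist"; returns (picture, depth): 480x640x3 uint8, red, green, blue; 480x640 float32, m along the optical axis (not along the pixel's ray), 0 where there is no reading.
- camera_model(name): a dict with "vertical_fov" (degrees; the focal length in pixels is half the picture's height over the tangent of half this angle, whatever the lens; pixels are square), "cx", "cy" (the principal point, pixels), "camera_from_world" (4x4, takes a point from world to camera coordinates). Camera axes: x right, y down, z forward; pixel columns grow to the right and rows downward; lengths in m; the calibration is good to about 2 mm. A picture is of the moment at which its call begins: read the wrist's pose just before it. camera_model takes no time and is no camera call; for the wrist camera it gives the pose at the moment of the call.
- job.finish_job(): hands the job in, once; it reports no verdict.
The state is a dict: "clock": time; "joint_pos": joint angles; "joint_vel": joint speeds; "effort": joint torques, N m; "eef_pos": TCP position; "tcp_rot": TCP orientation; "ft_force": force on the tool from outside, world axes, zero at the start; "moment": the same for the moment, N m; "gripper_width": finger opening in m.
Only numpy, scipy, OpenCV 4.12 (cv2) and the standard library are available. Lean on these libraries where they do the work, as an engineer would, in place of code of your own. Each camera call takes 0.05 s, during which the arm holds its last target.

### The job

The tape dispenser has run out: pull its spent reel, the bare cardboard core, up out of the dispenser and put it in the empties tray. Then take the full reel of wide tape from the reel stand and press it straight down into the dispenser until both spring hooks have clicked over the ends of its axle. Do not drop it in, and leave the reel of narrow tape in the stand.

Things in the scene. Friction and masses are not known exactly. Their poses are not given: they have to be found in the camera images.
- dispenser: grey bench tape dispenser, fixed, 250 x 126 mm on plan. Origin on the table under the axle seat; x runs from the cutter (at x = -160 mm, nearest the robot) to the rear, y along the axle, z up. Two upright cheeks (inner faces at y = +-29.5, outer at +-44, tops at z = 85 beside the axle) have an open-topped axle slot each: 12 mm wide, flaring above z = 77 to 26 mm at the top
- seat (a point): the middle of a seated reel's axle in the dispenser, 74 mm above the table; axes as the dispenser's. The slots' floors lie 5 mm below it. An axle coming down meets the hooks' lead-in slopes about 21 mm above the seat, is hardest to push about 14 mm above it, and has the hooks closed over it from about 3 mm above it downwards
- hook_l (a joint): white upright spring hook outside the dispenser's +y cheek, 18 mm wide, between y = 45.5 (nose) and 56; nose at z = 84, top at z = 96 mm, lead-in slope above the nose and release slope below. 0 = at rest, nose 4.5 mm in over a seated axle's end; grows as it bends outwards (rad, about 0.07 as the axle end passes), then springs back to 0
- hook_r (a joint): the like hook on the -y side. Pressing a reel past both hooks takes about 8 to 14 N in all, pulling one out past them about 14 to 21 N
- spent_reel: reel to be taken out: bare brown cardboard core, 84 mm diameter, 50 mm wide, on a grey plastic wheel, 0.1 kg, clipped in the dispenser at the start. Origin in its middle, y along its axle (10 mm diameter, 100 mm end to end), same both ways round. There its top stands 31 mm above the cheeks' tops and 20 mm above the hooks': room to grip it by its flat sides
- wide_reel: full reel to be fitted: roll of cream tape, 104 mm diameter, 48 mm wide, on a grey wheel with an axle of 10 mm diameter, 100 mm end to end (shoulders 28 mm diameter, 55 mm apart), about 0.27 kg. Origin in its middle, y along its axle, same both ways round. At the start it stands on its tread in one of the stand's two places
- wide_reel_end_l (a point): the end of the wide reel's axle on its +y side, 50 mm from its middle
- wide_reel_end_r (a point): the end of the wide reel's axle on its -y side, 50 mm from its middle
- narrow_reel: like the wide reel and of the same diameter, but its tape is only 24 mm wide; it stays in the other place of the stand. Origin in its middle
- reel_stand: white steel stand, 256 (x) x 116 (y) x 34 mm, fixed, with two places for reels 62 mm either side of its middle along its x, each between two cross bars. Origin at the middle of its underside. A reel's axle runs along the stand's y, 67 mm above the table
- empties_tray: open grey plastic tray for empty reels, 200 (x) x 180 (y) x 55 mm high, walls and floor 4 mm, fixed and empty. Origin at the middle of its underside. A spent reel standing in it on its tread has its middle 46 mm above the table
Things that resemble listed ones, but are neither listed nor needed, are in the scene too. Leave any green or turquoise look-alike of the wide_reel alone.

How it is judged:
On the way, in this order (a step that is already met when the one before it is completed fails the run):
1. the spent reel is pulled up out of the dispenser (distance between spent_reel and seat above 0.06 m), for 0.1 s.
2. the robot itself presses the wide reel down past the hooks (its axle within 8 mm of the seat sideways and 5 to 18 mm above it while the fingers or the arm touch it): it is not dropped in (horizontal distance between wide_reel and seat below 0.008 m and z of wide_reel in the frame of seat between 0.005 and 0.018 m and (contact force between wide_reel and the fingers above 0.5 N or contact force between wide_reel and the arm above 0.5 N)).
At the end, for the whole second after the job is handed in: The wide reel is home in the dispenser: within 5 mm sideways and 0.06 rad, both axle ends at most 3.5 mm above the seat, both hooks within 0.025 rad of rest. The spent reel rests in the empties tray; the narrow reel stands in the stand (horizontal distance between wide_reel and seat below 0.005 m and angle between the y axis of wide_reel and the y axis of dispenser, either way round below 0.06 rad and z of each of wide_reel_end_l, wide_reel_end_r in the frame of seat below 0.0035 m and z of wide_reel in the frame of seat above -0.004 m and value of joint each of hook_l, hook_r below 0.025 rad and x of spent_reel in the frame of empties_tray between -0.096 and 0.096 m and y of spent_reel in the frame of empties_tray between -0.086 and 0.086 m and height (world z) of spent_reel below 0.072 m and linear speed of spent_reel below 0.03 m/s and linear speed of wide_reel below 0.02 m/s and horizontal distance between narrow_reel and reel_stand below 0.085 m and height (world z) of narrow_reel below 0.075 m); the robot touches nothing.
It fails at once if the reel of narrow tape is moved more than 30 mm (distance of narrow_reel from where it was at the start of the episode above 0.03 m).
It also fails if it takes over 51 s, if anything falls off the work surface, if the arm or the gripper's body presses on something with over 40 N, if the wrist force passes 120 N, or if a joint passes its speed limit or range.

## Working session

There is one attempt and no reset: what is moved stays moved. The work goes in short steps, Python scripts to look and compute and a shell command to move; the robot and the scene stay as the last step left them, time stands still between calls to the robot, and variables do not carry over. Pictures are saved under pics/ and viewed, and the job is handed in when it is done.

```bash
mkdir -p pics
python3 - <<'E'
from bench import sensors, capture, camera_model, job, bot
import cv2, numpy as np
print(sensors.sense()); print(bot.tcp_to_grasp)
for n in ("scene","top"):
    p,d=capture(n); m=camera_model(n); print(n,m)
    cv2.imwrite(f"pics/{n}0.png",p[:,:,::-1]); np.savez(f"pics/{n}0.npz",p=p,d=d,T=m["camera_from_world"],f=240/np.tan(np.radians(m["vertical_fov"]/2)),c=[m["cx"],m["cy"]])
E
```

```text
{'clock': 0.0, 'joint_pos': array([ 1.03587345e+00,  1.59043108e-01,  1.59821277e+00, -1.60971527e-05,
        1.38620728e+00, -2.10083798e-01]), 'joint_vel': array([-6.58706379e-04, -1.00068023e-03,  1.01065181e-03,  4.14365831e-04,
       -3.68953417e-04,  2.80073343e-05]), 'effort': array([-8.78649371e-04, -3.85579455e+01, -3.22099042e+01,  6.99404581e-02,
        3.82431073e-02, -1.92825150e-04]), 'eef_pos': array([0.18320575, 0.54437436, 0.21363201]), 'tcp_rot': array([-1.55747316,  0.25550912, -0.25445889]), 'ft_force': array([-0.6466957 , -0.42768241, -0.65994551]), 'moment': array([-0.00687557,  0.01065739, -0.00660493]), 'gripper_width': 0.09147508107961956}
-0.0187
scene {'vertical_fov': 43.104840064549194, 'cx': 321.9259932642601, 'cy': 241.9942756617015, 'camera_from_world': array([[-0.84045336,  0.54176364, -0.01141546,  0.35609323],
       [ 0.4733672 ,  0.72376876, -0.50207795, -0.22945044],
       [-0.26374543, -0.4273768 , -0.86474703,  1.84372458],
       [ 0.        ,  0.        ,  0.        ,  1.        ]])}
top {'vertical_fov': 49.84440789866551, 'cx': 323.1597571745817, 'cy': 226.28175026073816, 'camera_from_world': array([[ 0.01522292, -0.99985527,  0.00759576,  0.05399792],
       [-0.99333687, -0.01599072, -0.11413219,  0.47432021],
       [ 0.11423713, -0.00580772, -0.99343653,  1.2809634 ],
       [ 0.        ,  0.        ,  0.        ,  1.        ]])}
```

View pics/scene0.png

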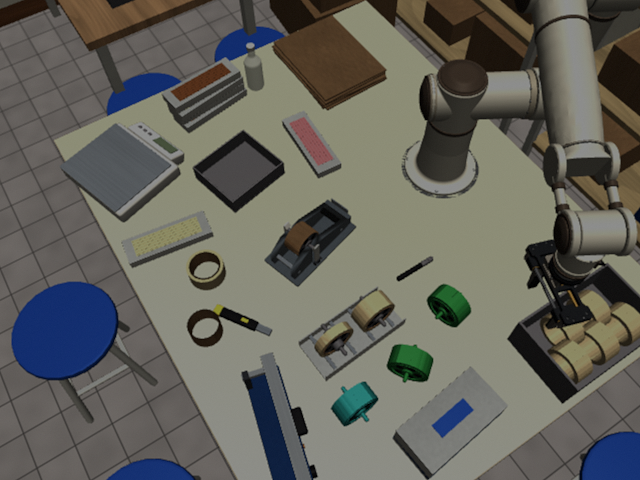

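View pics/top0.png

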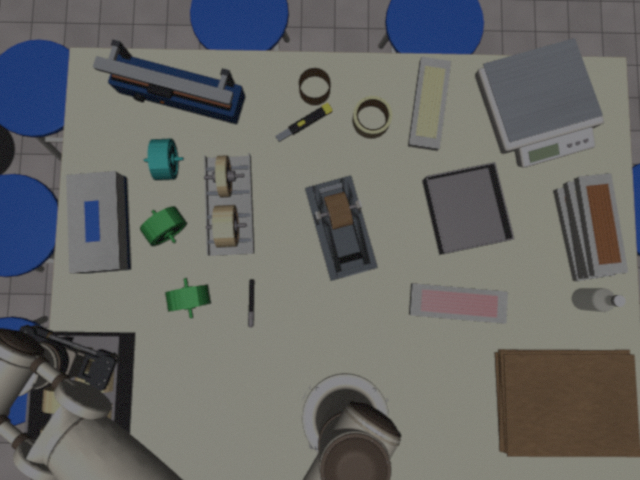

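Candidates for the wide reel, by top-view pixel:
- Cream reel in the stand at (225,225), wide.
- Cream reel in the stand at (221,175), narrow.
- Turquoise look-alike at (162,159), and green look-alikes at (163,226) and (188,297).
- Loose rings at (372,117) and (315,86), and cream rolls in the box at bottom left.

I choose (225,225). The spent reel is the brown one at (338,209) in the dispenser, and the tray is at (468,208).

```bash
cat > h.py <<'E'
import numpy as np, cv2
def load(n):
    z=np.load(n); return z["p"],z["d"],z["T"],float(z["f"]),z["c"]
def cloud(n):
    p,d,T,f,c=load(n)
    v,u=np.mgrid[0:480,0:640]
    X=np.stack([(u-c[0])/f*d,(v-c[1])/f*d,d],-1)
    R=T[:3,:3];W=(X-T[:3,3])@R
    W[d==0]=np.nan
    return p,W
def hmap(W,p,x0,x1,y0,y1,res=0.001):
    pass
E
python3 - <<'E'
from h import *
p,W=cloud("pics/top0.npz")
def crop(u0,u1,v0,v1,n,s):
    a=cv2.resize(p[v0:v1,u0:u1,::-1],None,fx=s,fy=s,interpolation=cv2.INTER_CUBIC)
    z=np.nan_to_num(W[v0:v1,u0:u1,2]); b=cv2.applyColorMap(np.clip(z/0.14*255,0,255).astype(np.uint8),cv2.COLORMAP_TURBO)
    b=cv2.resize(b,None,fx=s,fy=s,interpolation=cv2.INTER_NEAREST)
    cv2.imwrite(n,np.hstack([a,b]))
crop(195,265,145,265,"pics/stand_crop.png",5)
crop(300,380,170,285,"pics/disp_crop.png",5)
p2,W2=cloud("pics/scene0.npz")
cv2.imwrite("pics/scene_crop.png",cv2.resize(p2[190:380,250:420,::-1],None,fx=3,fy=3,interpolation=cv2.INTER_CUBIC))
for n,u,v in [("table",280,300),("stand",225,225),("disp",338,209),("tray",468,208)]: print(n,W[v,u])
E
```

```text
table [0.28623914 0.16793642 0.00174349]
stand [0.46173062 0.29198276 0.12266656]
disp [0.5047116  0.02747497 0.11749407]
tray [ 0.52998867 -0.31385527  0.00286968]
```

View pics/stand_crop.png

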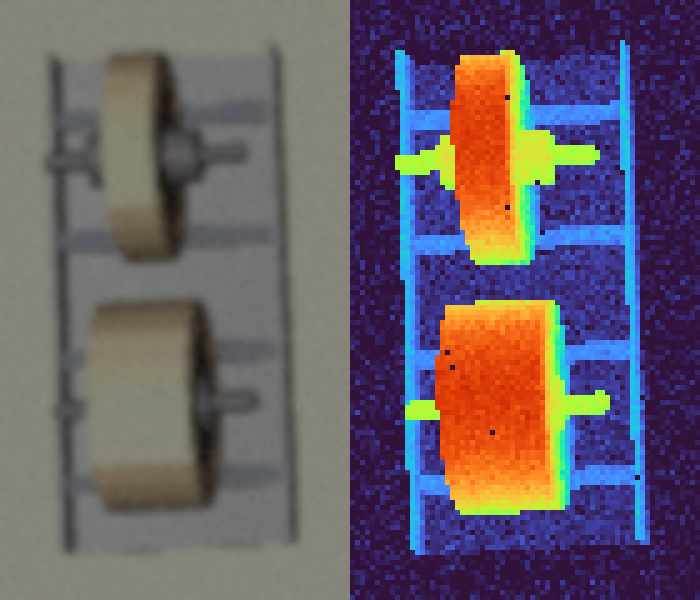

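View pics/disp_crop.png

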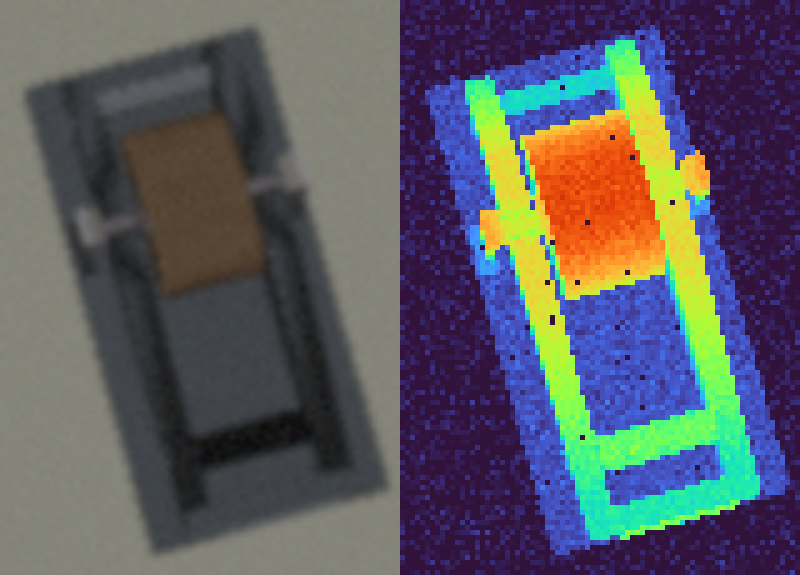

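View pics/scene_crop.png

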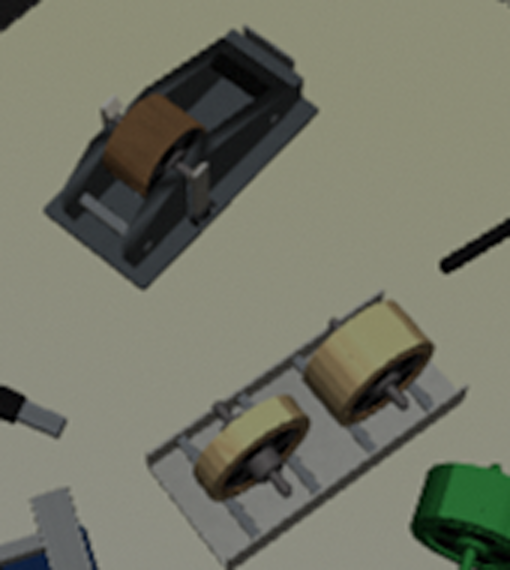

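The close crops confirm it: the wide cream reel is the lower one in the stand crop, and the brown core is clipped in the dispenser. Next I fit the poses.

```bash
cat >> h.py <<'E'
from scipy.optimize import least_squares
def fitreel(P,r,zc,yaw0,w):
    """P world points on the tread; returns cx,cy,z,yaw(axis dir: local y)"""
    c0=P.mean(0)
    def res(q):
        a=q[2]; ex=np.array([np.cos(a),np.sin(a)])
        s=(P[:,:2]-c0[:2])@ex-q[0]
        return np.hypot(s,P[:,2]-q[1])-r
    q=least_squares(res,[0,zc,yaw0],loss="soft_l1",f_scale=0.002).x
    a=q[2]; ex=np.array([np.cos(a),np.sin(a)]);ey=np.array([-np.sin(a),np.cos(a)])
    t=(P[:,:2]-c0[:2])@ey
    lo,hi=np.percentile(t,[1,99])
    c=c0[:2]+ex*q[0]+ey*(lo+hi)/2
    return c,q[1],np.degrees(a),hi-lo,np.std(res(q))
E
python3 - <<'E'
from h import *
def sel(W,c,rad,zmin):
    m=(np.hypot(W[...,0]-c[0],W[...,1]-c[1])<rad)&(W[...,2]>zmin); return m
for n in ("top0","scene0"):
    p,W=cloud(f"pics/{n}.npz")
    print(n)
    t=(np.abs(W[...,0]-0.3)<.03)&(np.abs(W[...,1]-0.12)<.02); print(" table z",np.median(W[t][:,2]))
    m=sel(W,(0.505,0.027),.06,.099); print(" spent",fitreel(W[m],.042,.074,0.27,.05),m.sum())
    m=sel(W,(0.462,0.292),.075,.09); print(" wide",fitreel(W[m],.052,.067,0,.048),m.sum())
    m=sel(W,(0.58,0.30),.07,.09); print(" narrow",fitreel(W[m],.052,.067,0,.024),m.sum())
    # rects
    for nm,b,z0,z1 in (("tray",(.43,.66,-.46,-.18),.045,.065),("stand",(.35,.70,.2,.40),.028,.04),("dispbase",(.33,.68,-.09,.13),.006,.03),("disp cheeks",(.33,.68,-.09,.13),.045,.09)):
        m=(W[...,0]>b[0])&(W[...,0]<b[1])&(W[...,1]>b[2])&(W[...,1]<b[3])&(W[...,2]>z0)&(W[...,2]<z1)
        print(" ",nm,cv2.minAreaRect(W[m][:,:2].astype(np.float32)),np.median(W[m][:,2]))
E
```

```text
top0
 table z 0.00034926489672482277
 spent (array([0.50717123, 0.02557934]), np.float64(0.07436649670656494), np.float64(17.683970973960616), np.float64(0.049946750726911245), np.float64(0.0025562445310405362)) 590
 wide (array([0.46558953, 0.29891481]), np.float64(0.06726439363875708), np.float64(3.665377535702444), np.float64(0.04774461656090405), np.float64(0.0038431252252018617)) 834
 narrow (array([0.58917598, 0.30812264]), np.float64(0.06718200545772801), np.float64(0.3440750669100682), np.float64(0.02702926142975078), np.float64(0.005934082648352941)) 434
  tray ((0.5339709520339966, -0.3457949161529541), (0.20099306106567383, 0.269957959651947), 13.046010971069336) 0.05381707953238524
  stand ((0.5276919603347778, 0.30275869369506836), (0.25336259603500366, 0.11750751733779907), 3.7250988483428955) 0.03384719858808657
  dispbase ((0.505120575428009, 0.020840927958488464), (0.21850734949111938, 0.347896009683609), 89.54354095458984) 0.012306618581247694
  disp cheeks ((0.4684467911720276, 0.01445762813091278), (0.24009191989898682, 0.11235885322093964), 16.00700569152832) 0.0
[... 434 characters left out ...]
 0.30289434]), np.float64(0.06631362918935534), np.float64(-13.43903209731244), np.float64(0.05770374498742302), np.float64(0.007424628505996781)) 469
  tray ((0.5324594974517822, -0.3445014953613281), (0.20430821180343628, 0.27176806330680847), 12.54455852508545) 0.05276055469011225
  stand ((0.5275626182556152, 0.30165812373161316), (0.25580114126205444, 0.11891878396272659), 3.7507073879241943) 0.033222489560231064
  dispbase ((0.5048002600669861, 0.01985406130552292), (0.21920697391033173, 0.34950193762779236), 89.87393188476562) 0.012443259941787556
  disp cheeks ((0.4671844244003296, 0.013533703982830048), (0.24421662092208862, 0.1157631129026413), 16.622644424438477) 0.064667427161318
```

Run:
```python
from h import *
from scipy.spatial.transform import Rotation as R
from bench import sensors
s=sensors.sense(); M=R.from_rotvec(s["tcp_rot"]).as_matrix(); print("tool axes cols\n",M.round(3), "jaw yaw",np.degrees(np.arctan2(M[1,2],M[0,2])),"q6",s["joint_pos"][5])
for n in ("top0","scene0"):
    p,W=cloud(f"pics/{n}.npz"); print(n)
    # dispenser: everything above 6 mm within rotated window
    for yaw0 in (17,):
        a=np.radians(yaw0); ex=np.array([np.cos(a),np.sin(a)]);ey=np.array([-np.sin(a),np.cos(a)])
        d=W[...,:2]-np.array([.507,.0258]); x=d@ex;y=d@ey;z=W[...,2]
        m=(x>-.18)&(x<.11)&(np.abs(y)<.08)&(z>.006)
        mm=cv2.morphologyEx(m.astype(np.uint8),cv2.MORPH_OPEN,np.ones((5,5),np.uint8))>0
        P=W[mm][:,:2].astype(np.float32); r=cv2.minAreaRect(P); print(" base rect",r)
        # cheek edges: fit lines on the cheek points (z .05-.09) on each side vs x
        for sg in (1,-1):
            k=(x>-.1)&(x<.06)&(sg*y>.027)&(sg*y<.047)&(z>.06)&(z<.092)
            q=np.polyfit(x[k],y[k],1); print(" cheek",sg,"dyaw",np.degrees(np.arctan(q[0])),"y",q[1],k.sum())
        for sg in (1,-1):
            k=(np.abs(x)<.02)&(sg*y>.0445)&(sg*y<.062)&(z>.088)&(z<.105); print(" hook",sg,"x",np.median(x[k]),"y",np.median(y[k]),"z",np.median(z[k]),k.sum())
    d=W[...,:2]-np.array([.53,-.314]); m=(np.abs(d[...,0])<.13)&(np.abs(d[...,1])<.115)&(W[...,2]>.045)&(W[...,2]<.062)
    c=cv2.connectedComponentsWithStats(m.astype(np.uint8),connectivity=8); i=1+np.argmax(c[2][1:,4]); print(" tray",cv2.minAreaRect(W[c[1]==i][:,:2].astype(np.float32)))
```

```text
tool axes cols
 [[ 0.948 -0.001  0.319]
 [-0.319 -0.002  0.948]
 [-0.    -1.    -0.002]] jaw yaw 71.39040642659685 q6 -0.21010499046311468
top0
 base rect ((0.4735935926437378, 0.01557343453168869), (0.25049853324890137, 0.12666256725788116), 16.562597274780273)
 cheek 1 dyaw -0.48700285607555327 y 0.03698791126770099 411
 cheek -1 dyaw -0.5298020748853618 y -0.036358202238724796 431
 hook 1 x 0.0007564276457848386 y 0.05173169796749631 z 0.09361667034502744 28
 hook -1 x -0.0013716778765761376 y -0.05133698248762949 z 0.0943172781245811 34
 tray ((0.5251661539077759, -0.30627620220184326), (0.20021316409111023, 0.17652958631515503), 12.549806594848633)
scene0
 base rect ((0.47228074073791504, 0.016597531735897064), (0.25580117106437683, 0.12908868491649628), 17.336849212646484)
 cheek 1 dyaw -0.4506668894790472 y 0.037860329970708644 394
 cheek -1 dyaw -0.9519795986744929 y -0.03735678304285579 261
 hook 1 x -0.00026249799912504565 y 0.053584089995919335 z 0.0953482150728018 21
 hook -1 x -0.0007159821929291133 y -0.05163621889810377 z 0.09371595894465196 32
 tray ((0.5233102440834045, -0.3042994737625122), (0.20535674691200256, 0.18870964646339417), 12.845056533813477)
```

Estimates: seat ≈ (0.507, 0.0257) with yaw 16.6°, tray ≈ (0.524, -0.306) with yaw 12.6°, and wide reel ≈ (0.4655, 0.299) with yaw 3.7°. I'll go above the spent reel first.

```bash
python3 -m creep '[[-1,1.5,-2.5,0,3],[-1,3,-4.8,0,3.6],[-1,3.2,-5.2,0,3.6],[-1,3.2,-5.2,0,3.6],[-1,3.2,-5.2,0,3.6],[-1,3.2,-5.2,0,3.6],[-0.17,3.2,-5.2,0,3.6],[-0.17,3.2,-5.2,0,3.6],[-0.17,3.2,-5.2,0,3.6],[-0.17,3,-4.8,0,3.4]]'
cat > st.py <<'E'
from bench import sensors
import numpy as np,sys
from scipy.spatial.transform import Rotation as R
s=sensors.sense(); M=R.from_rotvec(s["tcp_rot"]).as_matrix()
print("t",round(s["clock"],2),"tcp",s["eef_pos"].round(4),"jaw",np.degrees(np.arctan2(M[1,2],M[0,2])).round(2),"tilt",M[2,1].round(4),"F",s["ft_force"].round(1),"w",s["gripper_width"].round(4),"v",abs(s["joint_vel"]).max().round(3),"q",s["joint_pos"].round(2))
E
python3 st.py
```

```text
clock: 1.35
eef_pos: [0.4831, 0.0579, 0.2144]
tcp_rot: [-1.559, -0.228, 0.228]
ft_force: [0.8, 0.0, 0.7]
gripper_width: 0.0545Traceback (most recent call last):
  File "st.py", line 5, in <module>
    print("t",round(s["clock"],2),"tcp",s["eef_pos"].round(4),"jaw",np.degrees(np.arctan2(M[1,2],M[0,2])).round(2),"tilt",M[2,1].round(4),"F",s["ft_force"].round(1),"w",s["gripper_width"].round(4),"v",abs(s["joint_vel"]).max().round(3),"q",s["joint_pos"].round(2))
                                                                                                                                                                         ^^^^^^^^^^^^^^^^^^^^^^^^
AttributeError: 'float' object has no attribute 'round'
```

```bash
sed -i 's/s\["gripper_width"\].round(4)/round(float(s["gripper_width"]),4)/' st.py; python3 -m creep '[[-0.17,1.2,-1.6,-2,0],[-0.17,1.2,-1.6,-3,0],[-0.17,0,0,-2.5,0],[-0.17,0,0,0,0]]'; python3 st.py
python3 - <<'E'
from bench import capture,camera_model
import cv2
m=camera_model("wrist");p,d=capture("wrist");cv2.imwrite("pics/w1.png",p[:,:,::-1])
p,d=capture("scene");cv2.imwrite("pics/s1.png",cv2.resize(p[120:300,200:440,::-1],None,fx=3,fy=3,interpolation=cv2.INTER_CUBIC))
E
python3 st.py
```

```text
clock: 1.85
eef_pos: [0.5044, 0.0281, 0.1372]
tcp_rot: [-1.557, -0.223, 0.231]
ft_force: [-1.1, 0.1, 0.3]
gripper_width: 0.0538
t 1.85 tcp [0.5044 0.0281 0.1372] jaw 106.56 tilt -1.0 F [-1.1  0.1  0.3] w 0.0538 v 0.045 q [-0.18  0.06  1.87  0.    1.22 -2.04]
t 1.95 tcp [0.5066 0.028  0.1401] jaw 106.6 tilt -1.0 F [-0.4  0.  -0.2] w 0.0537 v 0.018 q [-0.18  0.05  1.86 -0.    1.22 -2.04]
```

View pics/w1.png

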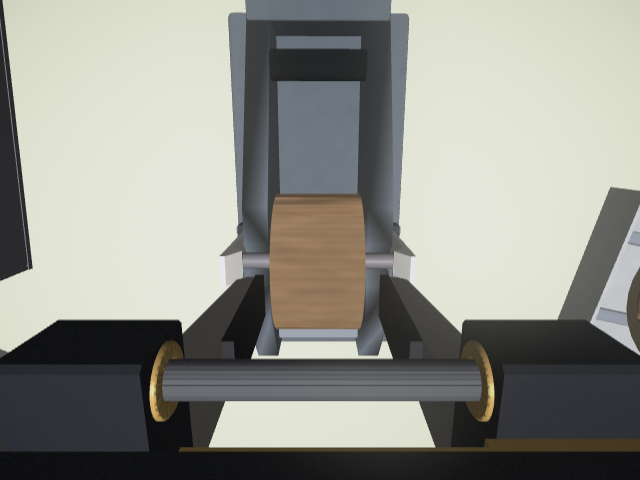

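View pics/s1.png

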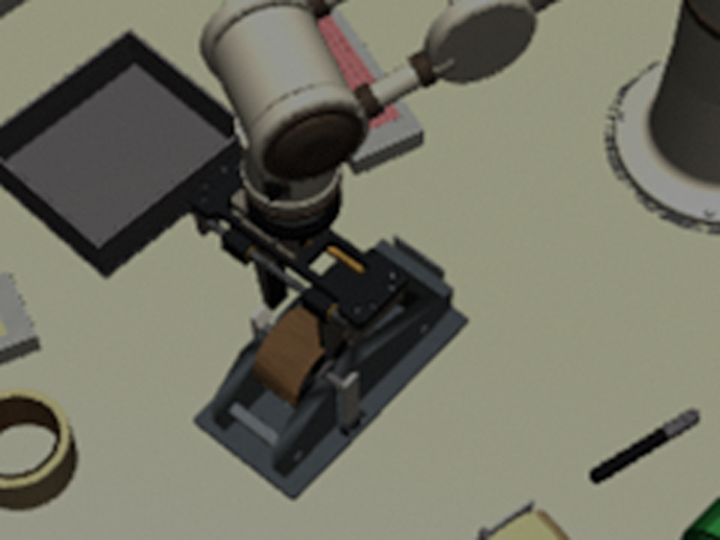

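The wrist view shows the brown core at cols 270–365, central between the fingertips (about 262 and 380). I'll lower over it, close and check.

```bash
python3 -m creep '[[-0.17,0,-0.23,-1.5,0],[-0.17,0,0,-1.5,0],[-0.17,0,0,-1.2,0],[-0.17,0,0,-0.8,0],[-0.17,0,0,0,0],[-0.17,0,0,0,0]]'; python3 st.py; python3 -m creep '[[0.2,0,0,0,0],[0.2,0,0,0,0],[0.2,0,0,0,0],[0.2,0,0,0,0]]'; python3 st.py
```

```text
clock: 2.7
eef_pos: [0.5069, 0.0256, 0.09]
tcp_rot: [-1.559, -0.228, 0.227]
ft_force: [0.3, -0.5, 0.2]
gripper_width: 0.0538
t 2.7 tcp [0.5069 0.0256 0.09  ] jaw 106.59 tilt -1.0 F [ 0.3 -0.5  0.2] w 0.0538 v 0.007 q [-0.19  0.12  1.9  -0.    1.12 -2.05]
clock: 3.2
eef_pos: [0.5069, 0.0256, 0.0901]
tcp_rot: [-1.559, -0.228, 0.227]
ft_force: [0.2, 0.9, 2.6]
gripper_width: 0.0498
t 3.2 tcp [0.5069 0.0256 0.0901] jaw 106.59 tilt -1.0 F [0.2 0.9 2.6] w 0.0498 v 0.003 q [-0.19  0.12  1.9   0.    1.12 -2.05]
```

```bash
python3 -m creep '[[1,0,0,0,0],[1,0,0,0.4,0],[1,0,0,0.4,0],[1,0,0,0.4,0],[1,0,0,0.4,0],[1,0,0,0.4,0]]'; python3 st.py;  python3 -m creep '[[1,0,0,0.4,0],[1,0,0,0.4,0],[1,0,0,0.4,0],[1,0,0,0.4,0],[1,0,0,0.8,0],[1,0,0,1,0]]'; python3 st.py
python3 - <<'E'
from bench import capture,camera_model
import cv2
p,d=capture("scene");cv2.imwrite("pics/s2.png",cv2.resize(p[120:300,200:440,::-1],None,fx=3,fy=3,interpolation=cv2.INTER_CUBIC))
E
```

```text
clock: 3.95
eef_pos: [0.5076, 0.0258, 0.1114]
tcp_rot: [-1.559, -0.229, 0.225]
ft_force: [-0.3, 0.8, -1.8]
gripper_width: 0.0499
t 3.95 tcp [0.5076 0.0258 0.1114] jaw 106.58 tilt -1.0 F [-0.3  0.8 -1.8] w 0.0499 v 0.053 q [-0.19  0.09  1.89  0.    1.16 -2.05]
clock: 4.7
eef_pos: [0.5064, 0.0256, 0.1442]
tcp_rot: [-1.559, -0.227, 0.227]
ft_force: [-0.4, -0.8, -0.3]
gripper_width: 0.0499
t 4.7 tcp [0.5064 0.0256 0.1442] jaw 106.59 tilt -1.0 F [-0.4 -0.8 -0.3] w 0.0499 v 0.167 q [-0.19  0.05  1.86 -0.    1.23 -2.05]
```

View pics/s2.png

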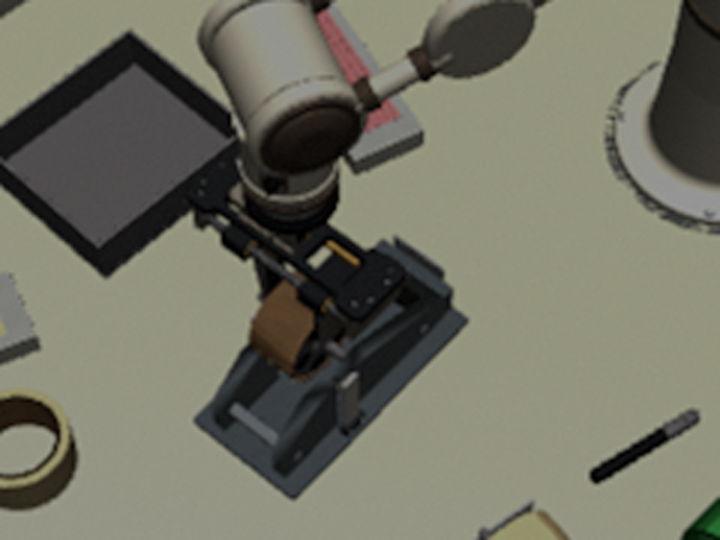

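The core is out and held, with the hooks clear at crop (347,400). I'll lift it and carry it to the tray.

```bash
python3 -m creep '[[1,0,0,3.5,0],[1,0,0,3.5,0],[1,0.3,-4.2,0,-2],[1,0.3,-5,0,-2],[1,0.3,-5,0,0],[1,0.3,-5,0,0],[1,0.3,-5,0,0],[1,0.2,-5,0,0],[1,0,-4,-2,0],[1,0,0,-5,0]]'; python3 st.py; python3 -m creep '[[1,0,0,-5,0],[1,0,0,-1,0],[1,0,0,0,0]]'; python3 st.py
python3 - <<'E'
from bench import capture,camera_model
import cv2
p,d=capture("scene");cv2.imwrite("pics/s3.png",cv2.resize(p[70:250,120:360,::-1],None,fx=3,fy=3,interpolation=cv2.INTER_CUBIC))
E
```

```text
clock: 6.0
eef_pos: [0.5251, -0.3113, 0.1461]
tcp_rot: [-1.571, -0.174, 0.166]
ft_force: [0.3, -0.1, -1.7]
gripper_width: 0.05
t 6.0 tcp [ 0.5251 -0.3113  0.1461] jaw 102.39 tilt -1.0 F [ 0.3 -0.1 -1.7] w 0.05 v 0.742 q [-0.73  0.3   1.57 -0.    1.26 -2.52]
clock: 6.38
eef_pos: [0.5239, -0.3065, 0.0844]
tcp_rot: [-1.564, -0.173, 0.172]
ft_force: [-0.7, -0.1, -1.1]
gripper_width: 0.0499
t 6.38 tcp [ 0.5239 -0.3065  0.0844] jaw 102.6 tilt -1.0 F [-0.7 -0.1 -1.1] w 0.0499 v 0.038 q [-0.73  0.37  1.62 -0.    1.16 -2.52]
```

View pics/s3.png

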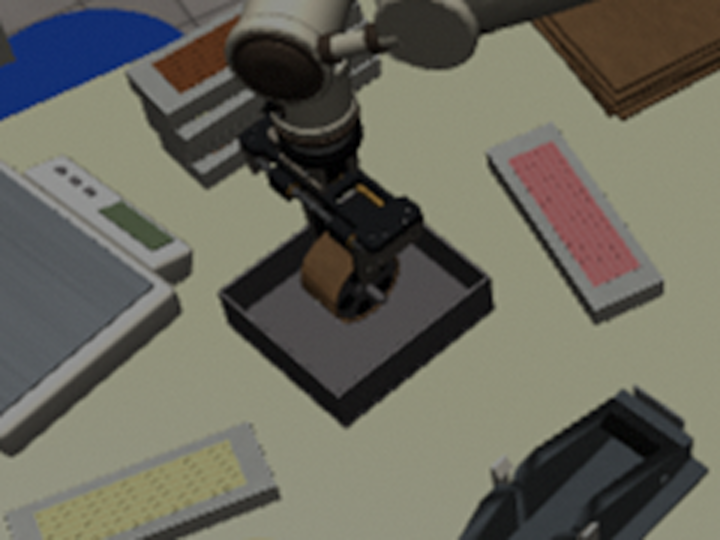

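The reel hangs over the tray middle, at crop (345,280). I'll lower it gently.

```bash
python3 -m creep '[[1,0,0,-0.8,0],[1,0,0,-0.6,0],[1,0,0,-0.3,0],[1,0,0,-0.2,0],[1,0,0,0,0]]'; python3 st.py
```

```text
clock: 7.05
eef_pos: [0.5234, -0.3063, 0.0645]
tcp_rot: [-1.564, -0.172, 0.173]
ft_force: [-0.3, -0.2, -1.7]
gripper_width: 0.0499
t 7.05 tcp [ 0.5234 -0.3063  0.0645] jaw 102.59 tilt -1.0 F [-0.3 -0.2 -1.7] w 0.0499 v 0.007 q [-0.73  0.39  1.63 -0.    1.12 -2.52]
```

```bash
python3 -m creep '[[1,0,0,-0.15,0],[1,0,0,-0.15,0],[1,0,0,0,0]]'; python3 st.py
```

```text
clock: 7.42
eef_pos: [0.5237, -0.3065, 0.0622]
tcp_rot: [-1.564, -0.173, 0.172]
ft_force: [-0.6, 0.2, 3.6]
gripper_width: 0.0496
t 7.42 tcp [ 0.5237 -0.3065  0.0622] jaw 102.59 tilt -1.0 F [-0.6  0.2  3.6] w 0.0496 v 0.002 q [-0.73  0.4   1.63  0.    1.12 -2.52]
```

It has touched down (about 4 N). I'll release, rise and check.

```bash
python3 -m creep '[[-0.4,0,0,0,0],[-0.4,0,0,0,0],[-0.4,0,0,0,0],[-0.4,0,0,1,0],[-0.4,0,0,3,0],[-1,0,0,5,0],[-1,0,2,5,-2],[-1,-0.5,5,0.5,-2],[-1,-0.5,5.8,0,-2],[-1,-0.5,5.8,0,-2]]'; python3 st.py
python3 - <<'E'
from bench import capture,camera_model
import cv2
p,d=capture("scene");cv2.imwrite("pics/s4.png",cv2.resize(p[70:250,120:360,::-1],None,fx=3,fy=3,interpolation=cv2.INTER_CUBIC))
E
```

```text
clock: 8.68
eef_pos: [0.5084, -0.1189, 0.2077]
tcp_rot: [-1.571, -0.063, 0.06]
ft_force: [0.7, 0.7, 0.5]
gripper_width: 0.092
t 8.68 tcp [ 0.5084 -0.1189  0.2077] jaw 94.49 tilt -1.0 F [0.7 0.7 0.5] w 0.092 v 1.015 q [-0.46  0.02  1.75  0.    1.36 -2.11]
```

View pics/s4.png

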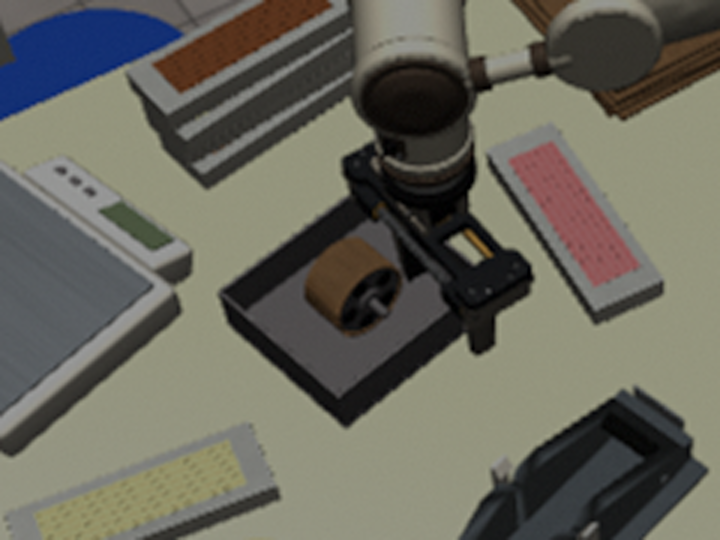

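The core stands in the tray at crop (350,285). Next, the wide reel.

```bash
python3 -m creep '[[-1,-0.55,5.5,0,-0.9],[-1,-0.55,5.9,0,0],[-1,-0.55,5.9,0,0],[-1,-0.55,5.9,0,0],[-1,-0.55,5.9,0,0],[-1,-0.55,5.9,0,0],[-1,-0.55,4.4,0,0],[-1,-0.5,2.5,-2,0],[-1,0,0,-2,0],[-1,0,0,0,0]]'; python3 st.py
python3 - <<'E'
from bench import capture,camera_model
import cv2
p,d=capture("wrist");cv2.imwrite("pics/w5.png",p[:,:,::-1])
E
```

```text
clock: 9.98
eef_pos: [0.464, 0.2984, 0.1655]
tcp_rot: [-1.571, -0.049, 0.053]
ft_force: [-0.4, 0.6, -0.2]
gripper_width: 0.0922
t 9.97 tcp [0.464  0.2984 0.1655] jaw 93.73 tilt -1.0 F [-0.4  0.6 -0.2] w 0.0922 v 0.033 q [ 0.35  0.14  1.71 -0.    1.29 -1.28]
```

View pics/w5.png

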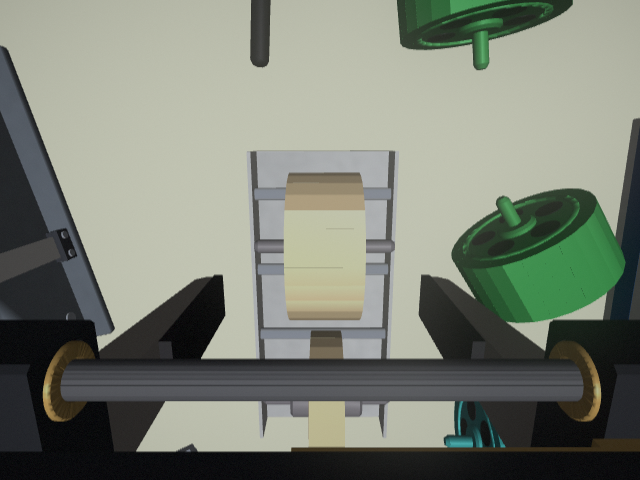

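The wide reel is at cols 284–366, central between the fingers, and the narrow reel is at the bottom (325,400), clear of them. I'll lower and grip.

```bash
python3 -m creep '[[-1,0,0,-2.5,0],[-1,0,0,-2.5,0],[-1,0,0,-1.9,0],[-1,0,0,-1,0],[-1,0,0,0,0],[1,0,0,0,0],[1,0,0,0,0],[1,0,0,0,0],[1,0,0,0,0],[1,0,0,0,0]]'; python3 st.py
```

```text
clock: 11.28
eef_pos: [0.4651, 0.2987, 0.0878]
tcp_rot: [-1.57, -0.051, 0.05]
ft_force: [-0.7, 0.7, 0.0]
gripper_width: 0.0482
t 11.28 tcp [0.4651 0.2987 0.0878] jaw 93.69 tilt -1.0 F [-0.7  0.7  0. ] w 0.0482 v 0.002 q [ 0.35  0.23  1.77  0.    1.13 -1.28]
```

```bash
python3 -m creep '[[1,0,0,1,0],[1,0,0,3,0],[1,0,0,4,0],[1,0,0,4,0],[1,0.8,-5,0,3],[1,0.8,-5,0,3],[1,0.8,-5,0,3],[1,0.8,-5,0,3],[1,0.8,-5,0,0.9],[1,0.15,-2.3,0,0]]'; python3 st.py; python3 -m creep '[[1,0,0,0,0],[1,0,0,0,0]]'
python3 - <<'E'
from bench import capture,camera_model
import cv2,numpy as np
for n in ("scene","top","wrist"):
    m=camera_model(n);p,d=capture(n)
    cv2.imwrite(f"pics/{n}6.png",p[:,:,::-1]); np.savez(f"pics/{n}6.npz",p=p,d=d,T=m["camera_from_world"],f=240/np.tan(np.radians(m["vertical_fov"]/2)),c=[m["cx"],m["cy"]])
p=cv2.imread("pics/scene6.png");cv2.imwrite("pics/s6.png",cv2.resize(p[120:300,200:440],None,fx=3,fy=3,interpolation=cv2.INTER_CUBIC))
E
python3 st.py
```

```text
clock: 12.52
eef_pos: [0.5064, 0.0231, 0.2078]
tcp_rot: [-1.56, -0.225, 0.226]
ft_force: [0.3, 0.7, -2.9]
gripper_width: 0.0482
t 12.53 tcp [0.5064 0.0231 0.2078] jaw 106.45 tilt -1.0 F [ 0.3  0.7 -2.9] w 0.0482 v 0.345 q [-0.19 -0.01  1.79 -0.    1.36 -2.05]
clock: 12.78
eef_pos: [0.5062, 0.0264, 0.2076]
tcp_rot: [-1.558, -0.227, 0.228]
ft_force: [-0.7, 0.1, -3.3]
gripper_width: 0.0479
t 12.93 tcp [0.5063 0.0267 0.2076] jaw 106.68 tilt -1.0 F [ 1.2  0.5 -1.6] w 0.048 v 0.002 q [-0.19 -0.01  1.79  0.    1.36 -2.05]
```

View pics/s6.png

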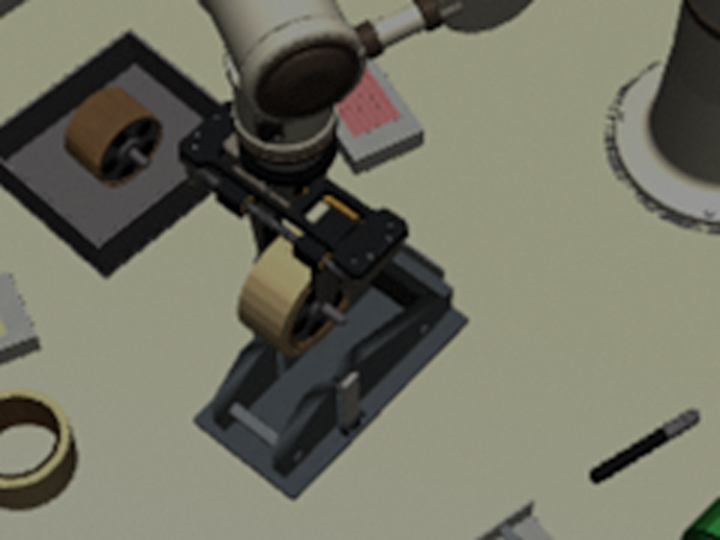

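View pics/wrist6.png

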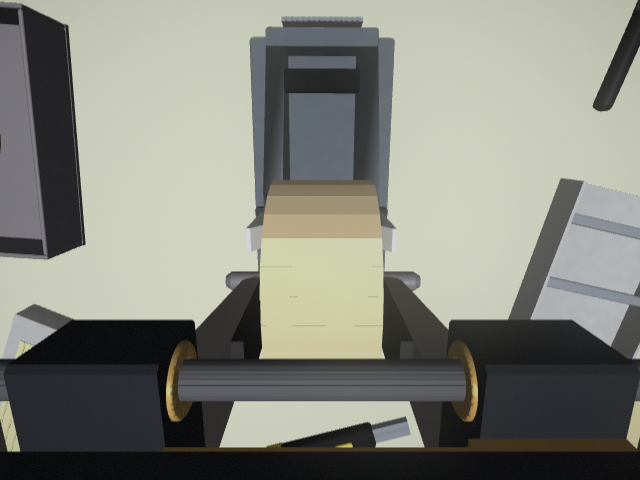

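```bash
python3 - <<'E'
from h import *
S=np.array([.507,.0257]);a=np.radians(16.6); ex=np.array([np.cos(a),np.sin(a)]);ey=np.array([-np.sin(a),np.cos(a)])
for n in ("wrist6","scene6","top6"):
    p,W=cloud(f"pics/{n}.npz"); d=W[...,:2]-S; x=d@ex;y=d@ey;z=W[...,2]
    bright=(p.astype(int)[...,0]-p.astype(int)[...,2]>15)
    m=(np.abs(x)<.056)&(np.abs(y)<.0255)&(z>.135)&(z<.26)&bright
    m=cv2.erode(m.astype(np.uint8),np.ones((3,3)))>0
    if m.sum()>50:
        c,zc,yaw,w,sd=fitreel(W[m],.052,.187,a,.048); dd=c-S; print(n,"reel local",(dd@ex).round(4),(dd@ey).round(4),"z",zc.round(4),"yaw",yaw.round(2),"w",w.round(4),sd.round(4),m.sum())
    for sg in (1,-1):
        k=(np.abs(x)<.02)&(sg*y>.044)&(sg*y<.062)&(z>.088)&(z<.105); print("  hook",sg,"x",np.median(x[k]).round(4),"y",np.median(y[k]).round(4),k.sum())
        k=(x<-.03)&(x>-.12)&(sg*y>.027)&(sg*y<.047)&(z>.055)&(z<.092)
        if k.sum()>30: q=np.polyfit(x[k],y[k],1); print("  cheek",sg,"dyaw",np.degrees(np.arctan(q[0])).round(2),"y",q[1].round(4),k.sum())
        k=(np.abs(x)<.03)&(sg*y>.035)&(sg*y<.052)&(z>.165)&(z<.205)
        if k.sum()>5: print("  axle",sg,"x",np.median(x[k]).round(4),"ymax",(sg*y[k]).max().round(4),"z",np.median(z[k]).round(4),k.sum())
    print(n, "base edge")
E
python3 st.py
```

```text
wrist6 reel local -0.0006 0.001 z 0.1871 yaw 17.41 w 0.0462 0.0006 19853
  hook 1 x -0.0011 y 0.0521 324
  cheek 1 dyaw 0.89 y 0.0381 2198
  axle 1 x -0.004 ymax 0.0514 z 0.1912 369
  hook -1 x -0.0016 y -0.0511 320
  cheek -1 dyaw -0.99 y -0.0372 2215
  axle -1 x -0.0036 ymax 0.0485 z 0.1903 305
wrist6 base edge
scene6 reel local -0.0023 0.0011 z 0.1883 yaw 17.97 w 0.0452 0.0032 439
  hook 1 x 0.0011 y 0.0535 22
  cheek 1 dyaw 2.12 y 0.041 194
  axle 1 x 0.0004 ymax 0.0509 z 0.192 26
  hook -1 x nan y nan 0
scene6 base edge
top6 reel local 0.0014 0.0024 z 0.1889 yaw 17.64 w 0.0442 0.0018 262
  hook 1 x -0.0034 y 0.0521 18
  cheek 1 dyaw 3.02 y 0.0394 85
  hook -1 x -0.0057 y -0.05 14
  cheek -1 dyaw -8.0 y -0.0432 120
top6 base edge
t 12.93 tcp [0.5063 0.0267 0.2076] jaw 106.68 tilt -1.0 F [ 1.2  0.5 -1.6] w 0.048 v 0.002 q [-0.19 -0.01  1.79  0.    1.36 -2.05]
  return _methods._mean(a, axis=axis, dtype=dtype,
  ret = ret.dtype.type(ret / rcount)
```

The wrist fit puts the reel axle at z 0.187, within about 1 mm of the seat in x and y. I'll apply a small trim and descend to just above the hooks.

```bash
python3 -m creep '[[1,0.05,-0.1,-2,0],[1,0,0,-2.5,0],[1,0,0,-2,0],[1,0,0,-1,0],[1,0,0,-0.8,0],[1,0,0,0,0],[1,0,0,0,0]]'; python3 st.py
python3 - <<'E'
from bench import capture,camera_model
import cv2,numpy as np
for n in ("wrist",):
    m=camera_model(n);p,d=capture(n)
    cv2.imwrite(f"pics/{n}7.png",p[:,:,::-1]); np.savez(f"pics/{n}7.npz",p=p,d=d,T=m["camera_from_world"],f=240/np.tan(np.radians(m["vertical_fov"]/2)),c=[m["cx"],m["cy"]])
E
python3 st.py
```

```text
clock: 13.8
eef_pos: [0.5076, 0.0246, 0.1254]
tcp_rot: [-1.559, -0.228, 0.226]
ft_force: [-0.1, -0.1, -2.9]
gripper_width: 0.048
t 13.8 tcp [0.5076 0.0246 0.1254] jaw 106.6 tilt -1.0 F [-0.1 -0.1 -2.9] w 0.048 v 0.004 q [-0.19  0.07  1.87 -0.    1.19 -2.05]
t 13.85 tcp [0.5076 0.0245 0.1254] jaw 106.59 tilt -1.0 F [ 0.1 -0.1 -3.2] w 0.0478 v 0.003 q [-0.19  0.07  1.87  0.    1.19 -2.05]
```

View pics/wrist7.png

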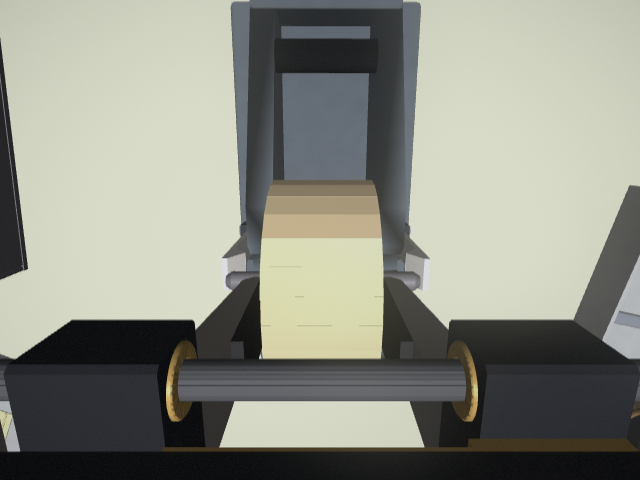

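The axle ends at cols 226 and 420 line up with the hooks (222–245 and 405–429). I'll trim back 1 mm and press.

```bash
python3 -m creep '[[1,-0.05,0.1,-0.4,0],[1,0,0,-0.4,0],[1,0,0,-0.3,0],[1,0,0,0,0]]'; python3 st.py; python3 -m creep '[[1,0,0,-0.3,0],[1,0,0,-0.3,0],[1,0,0,0,0]]'; python3 st.py
```

```text
clock: 14.35
eef_pos: [0.5065, 0.0259, 0.1136]
tcp_rot: [-1.558, -0.227, 0.227]
ft_force: [0.1, 1.7, -1.1]
gripper_width: 0.048
t 14.35 tcp [0.5065 0.0259 0.1136] jaw 106.59 tilt -1.0 F [ 0.1  1.7 -1.1] w 0.048 v 0.001 q [-0.19  0.09  1.88  0.    1.17 -2.05]
clock: 14.72
eef_pos: [0.5083, 0.0254, 0.1094]
tcp_rot: [-1.56, -0.23, 0.224]
ft_force: [0.6, 1.5, 5.5]
gripper_width: 0.0479
t 14.72 tcp [0.5083 0.0254 0.1094] jaw 106.59 tilt -1.0 F [0.6 1.5 5.5] w 0.0479 v 0.003 q [-0.19  0.09  1.89  0.    1.16 -2.05]
```

```bash
python3 -m creep '[[1,0,0,-0.3,0],[1,0,0,-0.3,0],[1,0,0,0,0]]'; python3 st.py; python3 -m creep '[[1,0,0,-0.3,0],[1,0,0,-0.3,0],[1,0,0,0,0]]'; python3 st.py
```

```text
clock: 15.1
eef_pos: [0.5054, 0.0257, 0.1]
tcp_rot: [-1.558, -0.226, 0.229]
ft_force: [1.5, 0.9, -9.2]
gripper_width: 0.0477
t 15.1 tcp [0.5054 0.0257 0.1   ] jaw 106.59 tilt -1.0 F [ 1.5  0.9 -9.2] w 0.0477 v 0.011 q [-0.19  0.1   1.9  -0.    1.14 -2.05]
clock: 15.48
eef_pos: [0.5062, 0.0256, 0.0953]
tcp_rot: [-1.559, -0.227, 0.228]
ft_force: [0.3, -0.0, -2.5]
gripper_width: 0.0477
t 15.47 tcp [0.5062 0.0256 0.0953] jaw 106.59 tilt -1.0 F [ 0.3 -0.  -2.5] w 0.0477 v 0.006 q [-0.19  0.11  1.9  -0.    1.13 -2.05]
```

```bash
python3 -m creep '[[1,0,0,-0.1,0],[1,0,0,-0.1,0],[1,0,0,0,0]]'; python3 st.py
python3 - <<'E'
from bench import capture,camera_model
import cv2,numpy as np
for n in ("wrist","scene"):
    m=camera_model(n);p,d=capture(n)
    cv2.imwrite(f"pics/{n}8.png",p[:,:,::-1]); np.savez(f"pics/{n}8.npz",p=p,d=d,T=m["camera_from_world"],f=240/np.tan(np.radians(m["vertical_fov"]/2)),c=[m["cx"],m["cy"]])
E
```

```text
clock: 15.85
eef_pos: [0.5069, 0.0257, 0.0946]
tcp_rot: [-1.559, -0.228, 0.227]
ft_force: [-3.3, 2.0, 4.8]
gripper_width: 0.0477
t 15.85 tcp [0.5069 0.0257 0.0946] jaw 106.6 tilt -1.0 F [-3.3  2.   4.8] w 0.0477 v 0.002 q [-0.19  0.11  1.9   0.    1.13 -2.05]
```

View pics/wrist8.png

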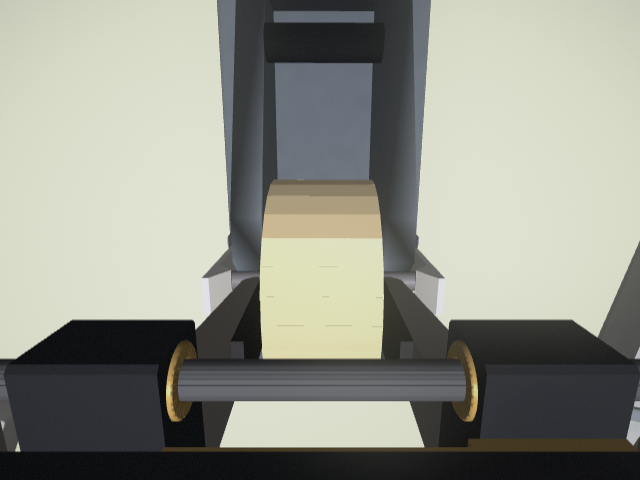

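The hooks at (215,285) and (430,285) now cover the axle ends, and the slot floor is pushing back with about 8 N. I'll release by a small opening, rise and move away, then check.

```bash
python3 -m creep '[[-0.17,0,0,0,0],[-0.17,0,0,0,0],[-0.17,0,0,0,0],[-0.17,0,0,1,0],[-0.17,0,0,2,0],[-0.17,0,0,4,0],[-0.5,-3,-1,4,0],[-0.5,-5,-2,0,0],[-0.5,-5,-2,0,0],[-0.5,0,0,0,0]]'; python3 st.py
python3 - <<'E'
from bench import capture,camera_model
import cv2,numpy as np
for n in ("wrist","scene","top"):
    m=camera_model(n);p,d=capture(n)
    cv2.imwrite(f"pics/{n}9.png",p[:,:,::-1]); np.savez(f"pics/{n}9.npz",p=p,d=d,T=m["camera_from_world"],f=240/np.tan(np.radians(m["vertical_fov"]/2)),c=[m["cx"],m["cy"]])
from h import *
S=np.array([.507,.0257]);a=np.radians(16.6); ex=np.array([np.cos(a),np.sin(a)]);ey=np.array([-np.sin(a),np.cos(a)])
for n in ("scene9","top9"):
    p,W=cloud(f"pics/{n}.npz"); d=W[...,:2]-S; x=d@ex;y=d@ey;z=W[...,2]
    m=(np.abs(x)<.056)&(np.abs(y)<.03)&(z>.1)&(z<.135)
    c,zc,yaw,w,sd=fitreel(W[m],.052,.074,a,.048); dd=c-S; print(n,"reel",(dd@ex).round(4),(dd@ey).round(4),"z",zc.round(4),"yaw",yaw.round(2),"w",w.round(4),m.sum())
    for sg in (1,-1):
        k=(np.abs(x)<.02)&(sg*y>.0445)&(sg*y<.065)&(z>.088)&(z<.105); print("  hook",sg,"x",np.median(x[k]).round(4),"y",np.median(y[k]).round(4),"z",np.median(z[k]).round(4),k.sum())
    c=np.array([.524,-.306]); m=(np.hypot(*(W[...,:2]-c).transpose(2,0,1))<.07)&(z>.058); print("  spent",fitreel(W[m],.042,.046,a,.05))
p=cv2.imread("pics/scene9.png");cv2.imwrite("pics/s9.png",cv2.resize(p[120:320,180:420],None,fx=3,fy=3,interpolation=cv2.INTER_CUBIC))
E
```

```text
clock: 17.2
eef_pos: [0.3746, -0.0249, 0.2039]
tcp_rot: [-1.56, -0.226, 0.224]
ft_force: [1.0, 0.0, -0.0]
gripper_width: 0.0687
t 17.2 tcp [ 0.3746 -0.0249  0.2039] jaw 106.44 tilt -1.0 F [ 1.  0. -0.] w 0.0687 v 0.088 q [-0.39 -0.4   2.13 -0.    1.41 -2.25]
scene9 reel -0.0007 0.0001 z 0.0737 yaw 15.41 w 0.0503 613
  hook 1 x 0.0028 y 0.0543 z 0.0968 23
  hook -1 x -0.0004 y -0.0508 z 0.0952 30
  spent (array([ 0.52341579, -0.30589086]), np.float64(0.045440334625928176), np.float64(9.559855082323537), np.float64(0.05516769428639273), np.float64(0.007126105852283039))
top9 reel 0.0005 -0.0 z 0.0742 yaw 15.61 w 0.0474 726
  hook 1 x 0.0001 y 0.0517 z 0.0945 28
  hook -1 x -0.0008 y -0.0516 z 0.0932 30
  spent (array([ 0.52452968, -0.30641173]), np.float64(0.04600834439247532), np.float64(12.282008076409896), np.float64(0.05079392185825764), np.float64(0.0050700031861044305))
```

View pics/s9.png

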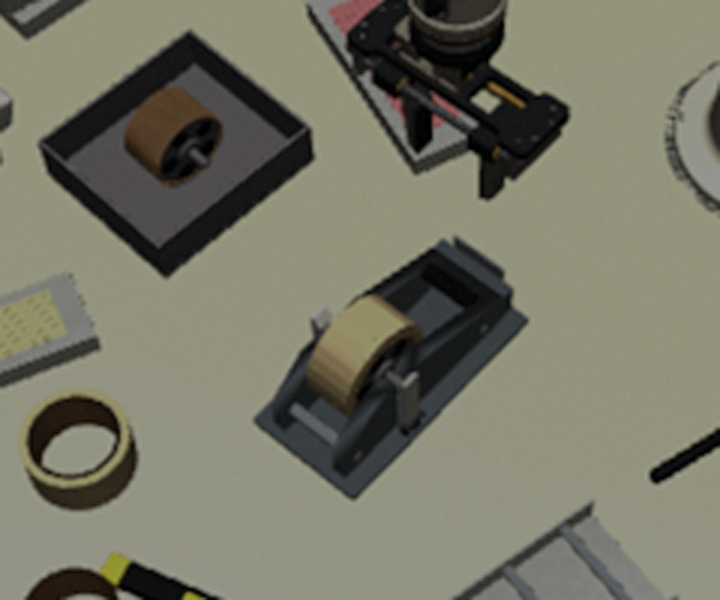

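View pics/top9.png

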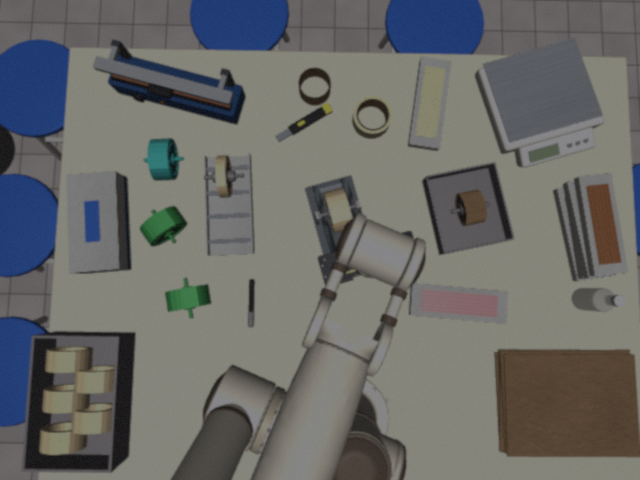

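View pics/wrist9.png

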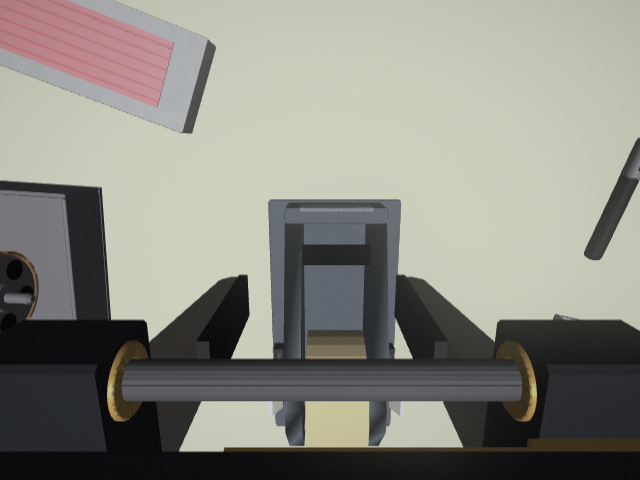

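All checks pass: the wide reel is seated at z ≈ 0.074, the hooks are back at their rest positions, the core is in the tray and the narrow reel is untouched at top pixel (221,175). I'll hand it in.

```bash
python3 -c "
from bench import job
print(job.finish_job())"; python3 st.py
```

```text
the job is handed in; nothing more can be done
None
the job is handed in; nothing more can be done
```

The job is done and handed in at about 17.4 s of the 51 s allowed. I pulled the spent core up out of the dispenser and stood it in the empties tray. I then took the wide reel from the stand and pressed it straight down past both hooks with the fingers holding it.

**Last checks before handing in:**
- **Wide reel:** it sits within 1 mm of the seat sideways, with its axle at z ≈ 0.074 m. Its yaw read 15.4–15.6° against 16.6° for the dispenser. That is about 0.02 rad, inside the 0.06 limit and near the noise of the fit.
- **Hooks:** the top camera shows both back at their rest positions (y ≈ ±51.6 mm). The scene camera put the left hook about 1–2 mm further out (y 54.3 mm against 53–54 mm earlier), but it is the coarser view. I had no direct reading of the hook joints.
- **Spent reel:** it stands still near the tray's middle with its centre at z ≈ 0.046 m.
- **Narrow reel:** it is in its place in the stand at the same pixel as at the start.
- **Arm:** it ended clear of everything, with no contact force.

No check failed. The job system reports no verdict, so I don't have a judged result.

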